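# Latch the toolbox lid down

## Task

The blue toolbox under the plywood bench shelf was left with its lid standing proud on the rubber seal. Raise the red-tipped latch lever, swing the brass wire loop over so that it hooks behind the lip of the keeper on the lid, then press the lever all the way down until it snaps past centre and stays flat against the box, pulling the lid tight. Work the latch gently, without shoving the toolbox hard, and leave the loose things on the bench where they lie.

Things in the scene. Friction and masses are not known exactly. Their poses are not given: they have to be found in the camera images.
- toolbox: Blue steel toolbox, 150 deep (x) x 240 wide (y) x 205 high, fixed on the bench under a fixed plywood shelf. Origin: foot of the middle of its front face; x points into the box, y to the left along the face, z up. The latch is in the middle of the front.
- pivot (a point): Hinge axis (along the box's y) of the lever: 16 before the front face, 130 above the bench; axes as the toolbox.
- lever (a joint): Lever angle, rad: 0 = closed, straight down along the face (stop); grows as the tip swings outward and up: 1.57 = level, 2.5 = stop, up and out. Starts at 0.9 to 1.6; friction (about 1 N at the tip) holds it where left. The loop clears the keeper's lip only above about 2.1. With the loop hooked it resists below about 1.6 (some 4 N at the tip), passes centre near 0.15, then holds at 0.
- lever_grip (a point): Middle of the lever's red plastic tip (26 wide along the box's y, 36 long, 9 thick), 85 from the pivot along the lever; the tip ends 100 from the pivot. Local -z runs along the lever to the tip; local -x is the side to press, facing away from the box when closed (surface 4.5 from this point). Steel part 24 wide. The point lies 5 to that side of the line through the pivot.
- loop (a joint): Angle of the wire loop relative to the lever, rad: 0 as when hooked and closed; -2.97 = stop, folded out on the lever. It swings nearly freely and falls by its own weight, outward on the lever or, once past upright, inward against the lid.
- loop_bar (a point): Middle of the loop's end bar (brass wire 6 thick, 52 long along the box's y). Legs at y = +-26 run 51 back to the loop's own axis, which sits on the lever, 15 from the lever pivot (lever at 0: 3.9 toward the box and 14.5 down from the pivot; it turns with the lever).
- keeper (a point): Where the bar's middle lies when hooked: in the steel channel on the lid's front, 9 before the lid face; the bar rests on a ledge (28 wide) behind an upturned lip whose inner side is 5.5 farther out, its top 4 above this point. x into the box, z up. Moves with the lid: 166 above the bench when tight, about 174 as found; the stiff seal (some 45 N to close) lifts it, only the latch holds it.
- sanding_block: Brown sanding block 62x116x34, loose bystander; origin under its centre.
- marking_gauge: Wooden marking gauge 66x220x80, loose bystander; origin under its centre.
- bar_clamp: Red bar clamp 102x343x25 lying flat, loose bystander; origin under its centre.
- tape_measure: Yellow tape measure 76x94x34, loose bystander; origin under its centre.
- block_plane: Metal block plane 52x164x57, loose bystander; origin under its centre.
- riser_edge (a point): Middle of the lower front edge of the shelf board: 300 above the bench, 20 before the box's front face; board 18 thick, 310 wide, legs at y = +-145 behind the face. A tool pointing straight down strikes it when working near the face: lean it back 35 to 45 deg, fingertips toward the box. Axes as the toolbox.

How it is judged:
On the way:
1. the loop's bar lies in the keeper's channel, behind the lip, with the lever still up (x of loop_bar in the frame of keeper above -0.006 m and z of loop_bar in the frame of keeper between -0.004 and 0.0035 m and value of joint lever above 0.5 rad), for 0.1 s.
At the end, for the whole second after the job is handed in: The lever lies down against the box (within 0.08 rad of its stop), the loop's bar sits in the keeper's channel behind the lip, and the lid is pulled down so that the keeper is within 2 mm of its tight height, all held by the latch alone (value of joint lever below 0.08 rad and z of keeper in the frame of toolbox below 0.168 m and x of loop_bar in the frame of keeper above -0.006 m and z of loop_bar in the frame of keeper between -0.004 and 0.0035 m); the robot touches nothing.
It fails at once if the robot pushes on the toolbox, its lid or its latch with more than 60 N (contact force between the arm and toolbox above 60 N).
It fails at once if a loose bystander is moved by more than 3 cm (distance of any of sanding_block, marking_gauge, bar_clamp, tape_measure, block_plane from where it was at the start of the episode above 0.03 m).
It also fails if it takes over 54 s, if anything falls off the work surface, if the arm or the gripper's body presses on something with over 40 N, if the wrist force passes 120 N, or if a joint passes its speed limit or range.

## Robot

A 6-joint arm with a two-finger parallel gripper is mounted at the origin on a cart in front of the work surface, level with it; the furniture and walls round the work are solid. World frame = base frame: x ahead of the robot, y to its left, z up, the work surface at z = 0. Lengths are in m, angles in rad, forces in N, time in s.
With the tool pointing down it reaches from about 0.375 to 0.825 m from the base axis. Payload 5.5 kg.
Tool frame: the origin (TCP) lies between the finger pads, 19 mm behind the fingertips; this is the grasp point; z points along the fingers, y is the line along which they close (so a half turn about z gives the same grasp; the last joint's range is limited). The gripper opens to 85 mm and grips with 20 to 120 N. Pads are 22 mm wide; open, the fingers measure 114 mm over their backs; the gripper's body (76 mm by 85 mm) begins 54 mm behind the grasp point. The pads swing forward as they close: fully open they stand 13 mm farther back than shut.
Start: joints at [1.287, 0.314, -0.047, 1.21, 0, 1.571], TCP at [0.168, 0.576, 0.25] pointing down, gripper open.
Joint ranges: [-2.67, 2.67], [-0.69, 1.73], [-1.03, 1.25], [-2.08, 2.16], [-1.42, 1.45], [-3.14, 3.14]. Speed limits (rad/s): [2.39, 2.39, 3.01, 3.14, 3.14, 3.14].

## Interface

Orientations are given as a unit quaternion [x, y, z, w].
In Python, from workcell import robot, imaging, order gives the robot as it stands (robot), with the cameras (imaging) and the job (order). Calls block until the motion is done:
- robot.goto(position, orientation): joint-space move of the TCP to a pose.
- robot.movel(position, rate=0.15, ori=None, f_stop=None): straight line of the TCP; ori=None keeps the orientation; rate is the mean speed in m/s. With f_stop (N) it stops when the force on the tool has changed by that much, and returns True; else False.
- robot.set_joints(angles): joint-space move.
- robot.set_gripper(opening, squeeze=None): finger opening in m; squeeze is the grip in N (None keeps the last); returns when the fingers have stopped.
- robot.sleep(seconds).
- robot.inverse_kinematics(position, orientation): joint angles nearest the present ones, or None.
- robot.get_state(): the state.
- imaging.capture(name): name is "scene" or "top" or "wrist"; returns the picture (420x560x3 uint8, red, green, blue); there is no depth.
- imaging.calibration(name): a dict with "mtx" (3x3 intrinsics, pixels), "rvec" (rotation vector, rad) and "tvec" (3), from world to camera coordinates, as OpenCV has them; the wrist camera has in their place "tool_from_camera" (4x4, takes a point from camera to tool coordinates, whose origin is the TCP and whose axes are the flange's). Camera axes: x right, y down, z forward; pixel columns grow to the right and rows downward; lengths in m; the calibration is good to about 2 mm. The wrist camera is an equidistant fisheye: a pixel r from the principal point sees the ray r / f radians off the axis. A picture is of the moment at which its call begins: read the wrist's pose just before it. calibration takes no time and is no camera call.
A pose or a line that the arm cannot do raises robot.Unreachable and nothing moves.
- order.finish_job(): hands the job in; it is judged then, once.
The state is a dict: "time_s": time; "q": joint angles; "qd": joint speeds; "tau": joint torques, N m; "position": TCP position; "tool_rot": TCP orientation; "contact_force": force on the tool from outside, world axes, zero at the start; "moment": the same for the moment, N m; "gripper_width": finger opening in m; "gripper_force": force on a finger pad.
Only numpy, scipy, OpenCV 4.12 (cv2) and the standard library are available. Lean on these libraries where they do the work, as an engineer would, in place of code of your own. Each camera call takes 0.05 s, during which the arm holds its last target. There are 200 camera calls.

## Working session

There is one attempt and no reset: what is moved stays moved. The work goes in short steps, each a Python script; the robot and the scene stay as the last script left them, time stands still between calls to the robot, and variables do not carry over. Pictures are saved under pics/ and viewed, at most 10 in all, crops included, and the job is handed in when it is done.

```bash
ls; mkdir -p pics
python3 - <<'E'
from workcell import robot, imaging, order
import cv2,numpy as np
for n in("scene","top","wrist"):
    im=imaging.capture(n); cv2.imwrite(f"pics/{n}0.png",im[:,:,::-1]); c=imaging.calibration(n); print(n,c)
s=robot.get_state();print(s)
a=cv2.imread("pics/scene0.png");b=cv2.imread("pics/top0.png")
cv2.imwrite("pics/both0.png",cv2.resize(np.vstack([a,b]),(800,1200))[:600]);
E
```

```text
pics
workcell.py
scene {'mtx': array([[379.32437404,   0.        , 272.05268479],
       [  0.        , 379.32437404, 211.36987014],
       [  0.        ,   0.        ,   1.        ]]), 'rvec': array([ 1.96901973, -0.54435644,  0.33766174]), 'tvec': array([-0.4795501 ,  0.30656415,  1.18864716])}
top {'mtx': array([[498.99817295,   0.        , 280.01507512],
       [  0.        , 498.99817295, 207.87983367],
       [  0.        ,   0.        ,   1.        ]]), 'rvec': array([ 2.17815576, -2.13429576,  0.15964127]), 'tvec': array([-0.04212017,  0.57867065,  1.58765393])}
wrist {'mtx': array([[325.1922621 ,   0.        , 281.95631403],
       [  0.        , 325.1922621 , 211.4866966 ],
       [  0.        ,   0.        ,   1.        ]]), 'tool_from_camera': array([[ 1.23832286e-03, -9.48518492e-01, -3.16719334e-01,
         8.22290697e-02],
       [ 9.99999206e-01,  1.10102627e-03,  6.12460550e-04,
        -4.63155476e-04],
       [-2.32213851e-04, -3.16719841e-01,  9.48519103e-01,
        -1.22385938e-01],
       [ 0.00000000e+00,  0.00000000e+00,  0.00000000e+00,
         1.00000000e+00]])}
{'time_s': 0.15, 'q': array([ 1.28699092e+00,  3.14060615e-01, -4.78649710e-02,  1.21020864e+00,
        1.50158256e-05,  1.57080744e+00]), 'qd': array([-0.00195883, -0.00375528,  0.00145929,  0.00013114,  0.0004351 ,
       -0.00028042]), 'tau': array([ 2.40978379e-04, -5.40043259e+01,  3.40059757e+01,  1.32156297e-02,
       -7.65605648e-06,  2.05811112e-06]), 'position': array([0.16788096, 0.57558442, 0.24932757]), 'tool_rot': array([ 1.41432420e-01,  9.89947687e-01, -6.61164720e-04, -1.02036302e-04]), 'contact_force': array([-0.08954278, -0.41652287,  0.27971504]), 'moment': array([-0.00435003, -0.01257861,  0.00466841]), 'gripper_force': 0.0, 'gripper_width': 0.08502160435705425}
```

View pics/scene0.png

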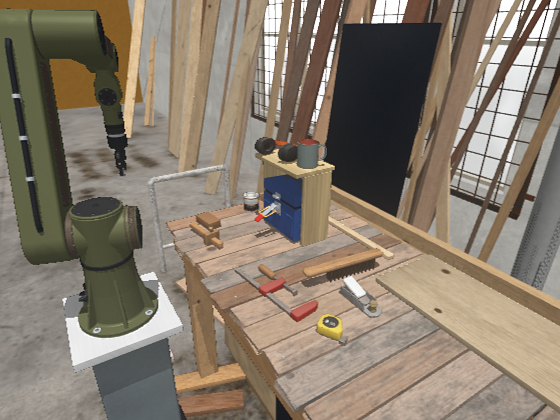

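View pics/top0.png

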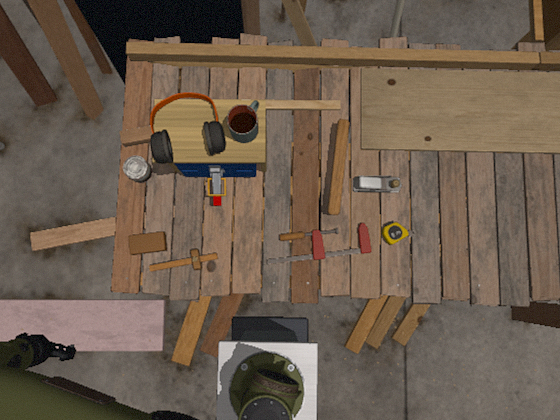

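The scene view shows the blue box under the shelf, with the red lever tip near (261,216). The top view shows the shelf's front edge from about (147,160) to (266,163), and the red tip at (216,200). The sanding block (147,243) and marking gauge (185,262) are in front of it.

```bash
cat > h.py <<'E'
from workcell import robot, imaging, order
import cv2,numpy as np
from scipy.spatial.transform import Rotation as R
def ray(n,uv,st=None):
    c=imaging.calibration(n);K=c["mtx"]
    if n=="wrist":
        d=(np.array(uv,float)-K[:2,2])/K[0,0];th=np.linalg.norm(d);
        v=np.r_[d/th*np.sin(th),np.cos(th)];T=c["tool_from_camera"];Q=R.from_quat(st["tool_rot"]).as_matrix()
        return st["position"]+Q@T[:3,3],Q@T[:3,:3]@v
    M=cv2.Rodrigues(c["rvec"])[0];v=np.linalg.inv(K)@np.r_[uv,1.]
    d=M.T@v;return -M.T@c["tvec"],d/np.linalg.norm(d)
def plane(r,z): o,d=r;return o+d*(z-o[2])/d[2]
def cross(rs):
    A=sum(np.eye(3)-np.outer(d,d) for o,d in rs);b=sum((np.eye(3)-np.outer(d,d))@o for o,d in rs)
    return np.linalg.solve(A,b)
def proj(n,P,st=None):
    c=imaging.calibration(n);K=c["mtx"]
    if n=="wrist":
        T=c["tool_from_camera"];Q=R.from_quat(st["tool_rot"]).as_matrix()
        p=T[:3,:3].T@(Q.T@(np.array(P)-st["position"])-T[:3,3])
        r=np.hypot(p[0],p[1]);return K[:2,2]+K[0,0]*np.arctan2(r,p[2])*p[:2]/r
    return cv2.projectPoints(np.array([P],float),c["rvec"],c["tvec"],K,None)[0].ravel()
def redc(im,box=None):
    h=cv2.cvtColor(im,cv2.COLOR_RGB2HSV);m=(((h[...,0]<6)|(h[...,0]>174))&(h[...,1]>190)&(h[...,2]>90)).astype(np.uint8)
    if box is not None:
        k=np.zeros_like(m);x0,y0,x1,y1=box;k[y0:y1,x0:x1]=1;m=m*k
    n,l,s,c=cv2.connectedComponentsWithStats(m);i=1+np.argmax(s[1:,4]);return c[i],s[i]
def save(n,im): cv2.imwrite(f"pics/{n}.png",im[:,:,::-1])
E
python3 - <<'E'
from h import *
a=imaging.capture("scene");b=imaging.capture("top")
ca=redc(a,(240,195,290,235));cb=redc(b,(195,175,240,215));print(ca,cb)
print("tip",cross([ray("scene",ca[0]),ray("top",cb[0])]))
for uv in((147,160),(266,163)):print(plane(ray("top",uv),.318))
x=cv2.resize(a[140:260,220:360],(560,480),interpolation=cv2.INTER_CUBIC)
y=cv2.resize(b[130:220,130:280],(800,480),interpolation=cv2.INTER_CUBIC)
save("z1",cv2.resize(np.hstack([x,y]),(800,283+0)))
save("zs",x);save("zt",y)
E
```

```text
(array([258.33333333, 216.95238095]), array([255, 214,   8,   7,  21], dtype=int32)) (array([216.51388889, 200.875     ]), array([213, 196,   8,  10,  72], dtype=int32))
tip [0.59203718 0.16963148 0.09501019]
[0.66519605 0.33745128 0.318     ]
[0.66412285 0.01323054 0.318     ]
```

View pics/zt.png

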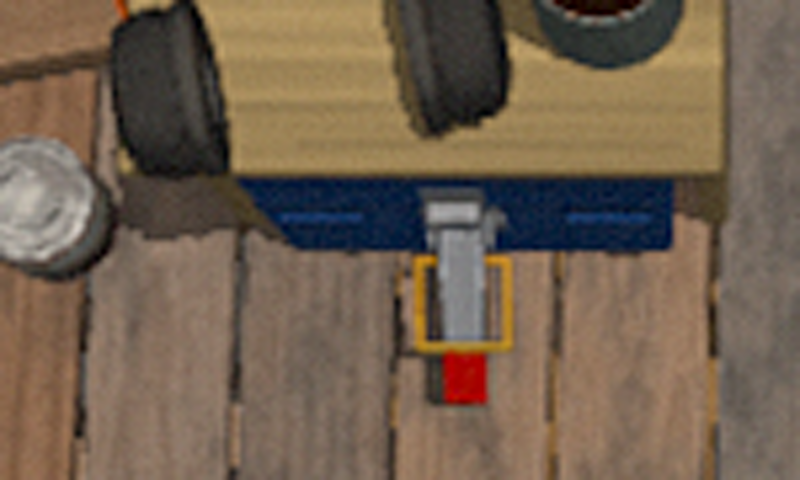

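The zoomed top view shows the grey lever running out from the middle of the blue face, about yaw 0. The brass loop is folded out on the lever, its end bar just before the red tip. Next is a close look with the wrist camera.

```bash
cat >> h.py <<'E'
def ori(lean,yaw=0.):
    t=np.radians(lean);z=[np.sin(t),0,-np.cos(t)];x=[-np.cos(t),0,-np.sin(t)]
    M=np.array([x,np.cross(z,x),z]).T
    return (R.from_euler('z',yaw)*R.from_matrix(M)).as_quat()
E
python3 - <<'E'
from h import *
import pickle
D=[]
for i,p in enumerate([(.49,.17,.25),(.49,.10,.25),(.49,.235,.27)]):
    robot.goto(p,ori(40)); s=robot.get_state(); im=imaging.capture("wrist"); D.append((s,im)); save(f"w{i}",im)
    print(s["position"],s["time_s"],redc(im))
pickle.dump(D,open("D.pkl","wb"))
E
```

```text
[0.49032253 0.17075132 0.25043487] 2.125 (array([ 7.24137931, 45.46551724]), array([ 1, 33, 14, 22, 58], dtype=int32))
[0.49018573 0.09942433 0.25021669] 2.5583 (array([351.        , 155.73333333]), array([343, 155,  17,   4,  30], dtype=int32))
[0.4894769  0.23702588 0.26957811] 3.2167 (array([215., 142.]), array([212, 142,   7,   1,   7], dtype=int32))
```

View pics/w0.png

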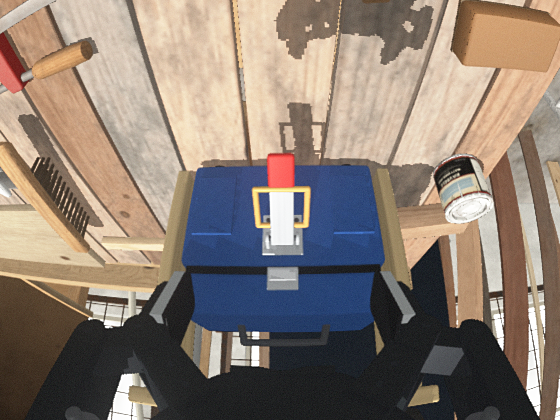

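The wrist view is upside down and shows the latch at centre. The red tip is at about (281,170), the brass bar at (280,190), the lever's hinge at (282,248) and the keeper at (282,278). The box's foot corners are near (197,168) and (370,168). I'll view the two side pictures together to triangulate.

Run:
```python
from h import *
import pickle
D=pickle.load(open("D.pkl","rb"))
print(D[1][1].shape)
c=[cv2.resize(D[1][1][120:340,260:480],(400,400)),cv2.resize(D[2][1][100:320,100:320],(400,400))]
save("w12",np.hstack(c))
```

```text
(420, 560, 3)
```

View pics/w12.png

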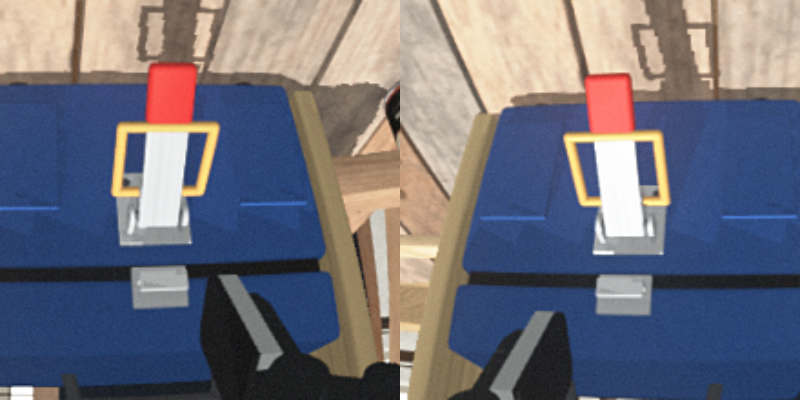

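The left crop (w1) has the bar at (168,127) and the keeper plate's base corners at (133,308) and (189,305). The right crop (w2) has the bar at (215,137) and the same plate corners at (197,315) and (251,314), after subtracting the 400 px panel offset.

Run:
```python
from h import *
import pickle
D=pickle.load(open("D.pkl","rb"))
f=.55
P={"barmid":((168,127),(215,137)),"keepTopL":((133,308),(197,315)),"keepTopR":((189,305),(251,314)),"keepBotL":((131,268),(197,277)),"keepBotR":((187,267),(252,276)),
"brkBotL":((120,245),(194,255)),"brkBotR":((191,243),(263,254)),"tipL":((150,65),(187,76)),"tipR":((195,63),(230,74)),"barL":((117,125),(166,137)),"barR":((218,127),(263,135)),"vent":((242,205),(323,217)),"vent2":((58,208),(144,217))}
for k,(a,b) in P.items():
    r=[ray("wrist",(260+f*a[0],120+f*a[1]),D[1][0]),ray("wrist",(100+f*b[0],100+f*b[1]),D[2][0])]
    p=cross(r); e=[np.linalg.norm(np.cross(p-o,d)) for o,d in r]
    print(k,p.round(4),np.round(np.array(e)*1e3,1),proj("wrist",p,D[0][0]).round(0))
# rays for edges on body: blue mask width row in w0
im=D[0][1].astype(int);m=(im[...,2]>im[...,0]+40)&(im[...,2]>60)
for r in(180,200,250,262): 
    x=np.where(m[r])[0];print(r,x.min(),x.max())
```

```text
barmid [0.6121 0.1708 0.1033] [0.1 0.1] [282. 189.]
keepTopL [0.6858 0.1551 0.1837] [0.3 0.3] [267. 290.]
keepTopR [0.6831 0.1893 0.1835] [0. 0.] [299. 289.]
keepBotL [0.6786 0.1543 0.1607] [0.6 0.6] [267. 268.]
keepBotR [0.6778 0.1892 0.1606] [0.2 0.2] [299. 268.]
brkBotL [0.684  0.1493 0.1429] [0.4 0.4] [263. 255.]
brkBotR [0.682  0.1947 0.1429] [0.1 0.1] [303. 254.]
tipL [0.5796 0.1576 0.0857] [0.3 0.3] [268. 155.]
tipR [0.5785 0.1821 0.0852] [0.3 0.3] [294. 154.]
barL [0.6106 0.1418 0.1035] [0.4 0.4] [253. 189.]
barR [0.6089 0.1992 0.1049] [0.1 0.1] [310. 189.]
vent [0.6794 0.2327 0.1173] [0.2 0.2] [335. 233.]
vent2 [0.6828 0.111  0.1163] [0.4 0.4] [231. 234.]
180 195 371
200 191 374
250 183 382
262 182 383
```

```bash
cat >> h.py <<'E'
YAW=.03;O=np.array([.6845,.1725,0.])
def W(x,z,y=0): return O+R.from_euler('z',YAW).apply([x,y,z])
def lev(a,s,off=5e-3,y=0): # point on the lever, off = outward side
    return W(-.016-np.sin(a)*s-np.cos(a)*off, .13-np.cos(a)*s+np.sin(a)*off, y)
Q=lambda l=40: ori(l,YAW)
def zt(l=40): return R.from_quat(Q(l)).apply([0,0,1])
def pr(t=""):
    s=robot.get_state();print(t,round(s["time_s"],2),s["position"].round(4),s["contact_force"].round(1),round(s["gripper_width"],4))
E
python3 - <<'E'
from h import *
robot.set_gripper(.05,20)
p=lev(1.02,.088)
robot.goto(p-.06*zt(),Q()); pr("pre")
print(robot.movel(p,.06,f_stop=8)); pr("at")
robot.set_gripper(0.0,20); pr("grip")
s=robot.get_state();im=imaging.capture("wrist");save("g",im)
for a in np.arange(1.15,1.5,.12):
    print(robot.movel(lev(a,.088),.06,f_stop=25)); pr(f"{a:.2f}")
save("t2",cv2.resize(np.hstack([imaging.capture("wrist"),im]),(800,300)))
E
```

```text
pre 4.4 [0.5529 0.1686 0.1348] [ 1.7  0.1 -0. ] 0.0502
False
at 5.55 [0.5909 0.1697 0.0884] [ 0.7  1.1 -0.2] 0.0501
grip 5.88 [0.591  0.1695 0.0885] [-0.7 -0.6  1.2] 0.0256
False
1.15 6.27 [0.5863 0.1695 0.0992] [ 0.5 -1.4  1.1] 0.0255
False
1.27 6.59 [0.5831 0.1694 0.109 ] [ 2.  -1.2 -0.8] 0.0257
False
1.39 6.92 [0.5811 0.1693 0.119 ] [ 0.8 -0.8 -0.6] 0.0255
```

View pics/t2.png

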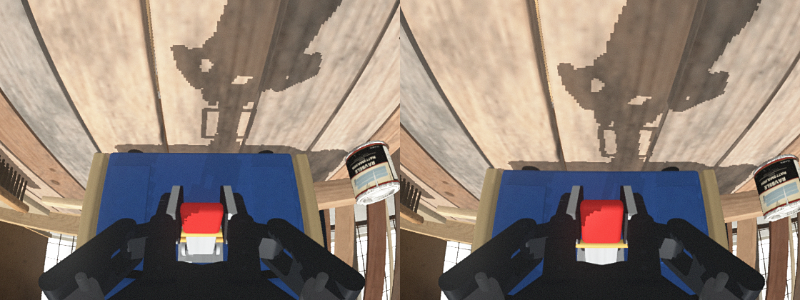

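The red tip is held between the pads and the lever turns with it, with low forces. I'll carry on up, then straddle and push the bar over.

Run:
```python
from h import *
for a in np.arange(1.55,2.37,.16):
    st=robot.movel(lev(a,.088),.06,f_stop=25); pr(f"{a:.2f} {st}")
    if st: break
im=imaging.capture("wrist")
if not st:
    robot.set_gripper(.04); pr("open")
a=imaging.capture("scene")[140:260,220:360]
save("up",np.hstack([cv2.resize(im,(400,300)),cv2.resize(a,(350,300),interpolation=cv2.INTER_CUBIC)]))
```

```text
1.55 False 7.35 [0.5801 0.1693 0.1329] [-0.2 -1.  -0.6] 0.0256
1.71 False 7.73 [0.5817 0.1693 0.1469] [-2.8 -1.4  1.3] 0.0255
1.87 False 8.12 [0.5858 0.1694 0.1609] [-4.8 -1.8  1.6] 0.0255
2.03 False 8.5 [0.5925 0.1695 0.1748] [-6.1 -2.   3. ] 0.0256
2.19 False 8.88 [0.6013 0.1697 0.1872] [-3.8 -3.   3. ] 0.0256
2.35 False 9.27 [0.6108 0.17   0.1969] [-1.  -3.4  1.3] 0.0254
open 9.61 [0.6097 0.171  0.1958] [-0.3  0.1 -0.9] 0.0403
```

View pics/up.png

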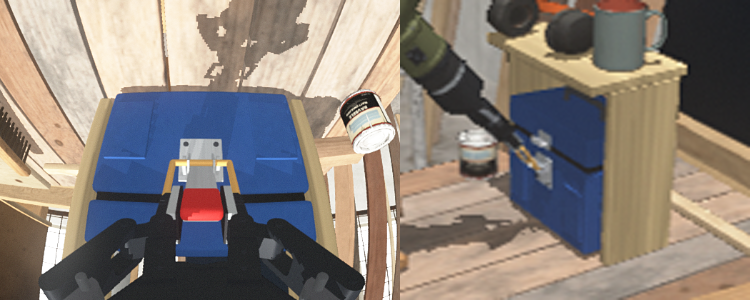

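The lever is up at about 2.35 and the bar sits just ahead of the fingertips. I'll back off, reach lower beside the lever, and push the bar over.

Run:
```python
from h import *
s=[]
for p,n in(((-.0894,.183),"back"),((-.080,.1716),"low"),((-.060,.1795),"mid"),((-.038,.1875),"push")):
    st=robot.movel(W(*p),.05,f_stop=12); pr(n+str(st))
    if st: break
im=imaging.capture("wrist");a=imaging.capture("scene")[140:260,220:360]
if n=="push" and not st:
    robot.movel(W(-.080,.1716),.08);robot.movel(W(-.11,.195),.08);pr("ret")
im2=imaging.capture("wrist")
save("ov",np.hstack([cv2.resize(im[90:390,130:430],(400,400)),cv2.resize(im2[90:390,130:430],(400,400))]))
```

```text
backFalse 10.18 [0.5949 0.1698 0.1827] [ 0.3 -0.5 -0.1] 0.0394
lowFalse 10.62 [0.6045 0.1699 0.1709] [ 0.4  0.7 -0.3] 0.0401
midFalse 11.21 [0.6247 0.1706 0.1795] [ 0.7 -0.3  0.3] 0.0402
pushFalse 11.82 [0.6465 0.1713 0.1873] [-0.2 -0.5  0.6] 0.04
ret 13.26 [0.5749 0.1694 0.1954] [ 0.4 -0.1  0.9] 0.0402
```

View pics/ov.png

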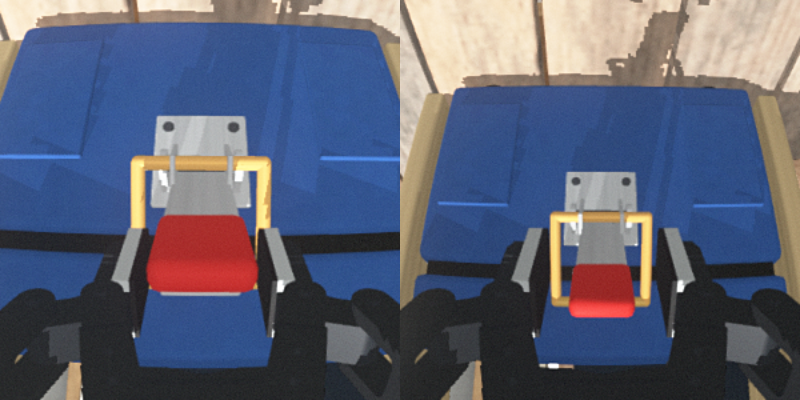

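The right panel shows the loop's axis rod at (600,217) and its end bar behind the red tip at row 302. Casting rays to the leg planes will show whether it is past upright.

Run:
```python
from h import *
st=robot.get_state()
Ri=R.from_euler('z',YAW).inv()
def box(uv,y):
    o,d=ray("wrist",uv,st);o=Ri.apply(o-O);d=Ri.apply(d);return (o+d*(y-o[1])/d[1])
def onplane(uv): # intersect circle about the loop axis (any y)
    o,d=ray("wrist",uv,st);o=Ri.apply(o-O);d=Ri.apply(d);r=[]
    for t in np.linspace(.05,.6,5501):
        p=o+t*d;r.append(abs(np.hypot(p[0]+.029,p[2]-.1374)-.051))
    i=np.argsort(r)[:6];return [(o+(.05+k*1e-4)*d).round(4) for k in i]
print(box((247,316.5),-.026),box((314.5,316.5),.026))
print(onplane((281,316.5)))
for a in (2.35,):
  print("tip end exp",proj("wrist",lev(a,.1,0),st),"axis exp",proj("wrist",W(-.029,.1374),st), "keeper",proj("wrist",W(-.009,.174),st),"inbar",proj("wrist",W(-.003,.180),st),"outbar",proj("wrist",W(-.056,.1806),st))
```

```text
[-0.01192856 -0.026       0.18076769] [0.00211924 0.026      0.17750295]
[array([-0.0406, -0.0005,  0.1871]), array([ 0.0032, -0.0006,  0.177 ]), array([ 0.0031, -0.0006,  0.177 ]), array([-0.0405, -0.0005,  0.1871]), array([-0.0407, -0.0005,  0.1871]), array([ 0.0033, -0.0006,  0.1769])]
tip end exp [281.7939688  321.05519033] axis exp [281.71407286 255.2175372 ] keeper [281.70457854 309.21104061] inbar [281.70161955 318.48354811] outbar [281.74670019 300.92429876]
```

The bar lies inward against the lid: predicted row 318.5, measured 316.5, against 301 if it were still outward. Now I'll grip the tip, lower it until the loop hooks, and check.

Run:
```python
from h import *
st=robot.movel(lev(2.33,.088),.06,f_stop=10);pr(st)
robot.set_gripper(0,30);pr("grip")
for a in (2.2,2.05,1.9,1.75,1.65,1.58,1.5):
    st=robot.movel(lev(a,.088),.05,f_stop=15); pr(f"{a:.2f} {st}")
    if st: break
im=imaging.capture("wrist")
robot.set_gripper(.045);pr("open")
robot.movel(robot.get_state()["position"]-.07*zt(),.1)
s=robot.get_state();im2=imaging.capture("wrist")
print("keeper/bar",proj("wrist",W(-.009,.174),s),"miss(lid)",proj("wrist",W(-.003,.17),s),"tipend",[proj("wrist",lev(a,.1,0),s).round() for a in(1.4,1.5,1.6)])
save("hk",np.hstack([cv2.resize(im[90:390,130:430],(400,400)),cv2.resize(im2[180:330,205:355],(400,400),interpolation=cv2.INTER_CUBIC)]))
```

```text
False 14.02 [0.608  0.17   0.1938] [ 0.1  0.2 -1. ] 0.0401
grip 14.28 [0.6077 0.1698 0.194 ] [-2.8 -2.   1.3] 0.0254
2.20 False 14.66 [0.6006 0.1697 0.1863] [-1.6 -3.1  4.1] 0.0258
2.05 False 15.07 [0.5928 0.1695 0.1749] [ 1.7 -4.   1.8] 0.0254
1.90 False 15.49 [0.5869 0.1695 0.163 ] [ 4.  -3.2 -0.4] 0.0255
1.75 False 15.91 [0.5828 0.1694 0.1505] [ 2.5 -4.1 -0.8] 0.0253
1.65 False 16.23 [0.5811 0.1694 0.1418] [ 1.3 -3.2  1.2] 0.0251
1.58 False 16.51 [0.5805 0.1694 0.1358] [ 0.4 -3.1  2.9] 0.0258
1.50 False 16.8 [0.5803 0.1694 0.1287] [-0.4 -2.9  2.2] 0.0252
open 17.18 [0.5801 0.1698 0.1285] [ 0.6  0.5 -0.8] 0.0452
keeper/bar [281.19628949 334.77722843] miss(lid) [281.20362688 331.54978143] tipend [array([281., 210.]), array([281., 223.]), array([281., 237.])]
```

View pics/hk.png

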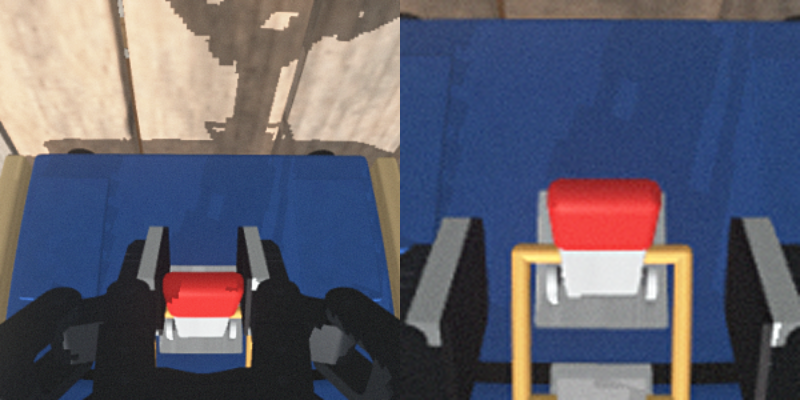

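The loop's legs straddle the keeper, and the bar is at about row 330, at the crop's lower edge. I'll take the bar's rows numerically.

Run:
```python
from h import *
s=robot.get_state();im=imaging.capture("wrist");save("hk2",im)
h=cv2.cvtColor(im,cv2.COLOR_RGB2HSV);m=(h[...,0]>14)&(h[...,0]<30)&(h[...,1]>120)&(h[...,2]>70)
for c in (250,254,258,262,266,272,281,290,296,300,304,308,312):
    r=np.where(m[260:380,c])[0]+260;print(c,(r.min(),r.max(),len(r)) if len(r) else None)
g=h[...,1]<60
for c in(272,281,290): r=np.where(g[310:370,c])[0]+310;print("grey",c,r)
print("axis now",[proj("wrist",W(-.016-np.sin(a)*.0145+np.cos(a)*.0039,.13-np.cos(a)*.0145-np.sin(a)*.0039),s).round(1) for a in(1.5,)])
for nm,p in dict(hook=(-.009,.174),liptop=(-.0145,.178),lipfront=(-.0165,.178),onlip=(-.016,.181),below=(-.02,.17),lid=(-.003,.175),high=(-.006,.178)).items(): print(nm,[proj("wrist",W(*p,y=y),s).round(1) for y in(-.026,.026)])
```

```text
250 (np.int64(272), np.int64(334), 62)
254 (np.int64(272), np.int64(334), 18)
258 (np.int64(272), np.int64(334), 11)
262 (np.int64(272), np.int64(332), 10)
266 None
272 None
281 None
290 None
296 None
300 (np.int64(273), np.int64(333), 10)
304 (np.int64(273), np.int64(334), 10)
308 (np.int64(273), np.int64(332), 59)
312 (np.int64(273), np.int64(333), 61)
grey 272 [317 318 319 320 321 322 323 324 325 326 327 328 329 330 331 332 333 334
 335 336 337 338 339 340 341 342 343 344]
grey 281 [317 318 319 320 321 322 323 324 325 326 327 328 329 330 331 332 333 334
 335 336 337 338 339 340 341 342 343 344]
grey 290 [317 318 319 320 321 322 323 324 325 326 327 328 329 330 331 332 333 334
 335 336 337 338 339 340 341 342 343 344]
axis now [array([281.4, 274.6])]
hook [array([251.3, 334.8]), array([311.4, 334.8])]
liptop [array([250.6, 338.3]), array([312.1, 338.3])]
lipfront [array([250.4, 337.9]), array([312.3, 337.9])]
onlip [array([250.4, 341.4]), array([312.3, 341.5])]
below [array([250.3, 328. ]), array([312.4, 328. ])]
lid [array([251.9, 337. ]), array([310.8, 337.1])]
high [array([251.5, 339.8]), array([311.2, 339.8])]
```

The bar is visible only outside columns 266–296, which is exactly the keeper lip's width, so its middle is hidden behind the lip: hooked. Next I press the lever with closed fingertips.

```bash
cat >> h.py <<'E'
def press(a,d=0.,L=35,s=.084):
    t=np.radians(L);n=np.array([np.cos(a),-np.sin(a)]);z=np.array([np.sin(t),-np.cos(t)]);f=np.array([np.cos(t),np.sin(t)])
    T=np.array([-.016-np.sin(a)*s-np.cos(a)*.0095,.13-np.cos(a)*s+np.sin(a)*.0095])
    T=T-n*(.011*abs(n@f)-d)-.019*z
    return W(*T)
E
python3 - <<'E'
from h import *
robot.set_gripper(0,30)
robot.goto(press(1.55,-.035),Q(35));pr("pre")
for a in list(np.arange(1.5,.05,-.15))+[0.08]:
    st=robot.movel(press(a,.001),.06,f_stop=30); pr(f"{a:.2f} {st}")
    if st: break
E
```

```text
pre 18.91 [0.5754 0.1695 0.1964] [ 0.4  0.4 -0.3] -0.0002
1.50 False 19.73 [0.573  0.1691 0.1538] [-0.8  0.3  1.1] -0.0
1.35 False 20.12 [0.573  0.1692 0.1395] [0.7 0.2 2.1] -0.0001
1.20 False 20.51 [0.575  0.1691 0.1249] [-0.4  0.7  0.9] 0.0001
1.05 False 20.9 [0.5798 0.1692 0.1114] [-1.  -0.3  0.9] 0.0001
0.90 False 21.27 [0.5861 0.1695 0.0999] [-0.6 -0.2 -0.8] -0.0003
0.75 False 21.6 [0.5926 0.1697 0.091 ] [-0.6  0.7 -0. ] -0.0003
0.60 False 21.93 [0.6002 0.17   0.0829] [-0.2  0.2 -0.2] -0.0003
0.45 False 22.27 [0.6088 0.1702 0.0756] [-0.6 -0.5 -0.3] 0.0
0.30 False 22.62 [0.6185 0.1705 0.0695] [ 0.2 -0.5  0.9] -0.0002
0.15 False 22.96 [0.6292 0.1708 0.0648] [ 0.1  0.1 -0. ] 0.0
0.08 False 23.21 [0.6343 0.171  0.0632] [-0.5  1.  -0. ] -0.0004
```

Those forces are below what I expected, so I'll check where the red tip is.

Run:
```python
from h import *
s=robot.get_state();im=imaging.capture("wrist");a=imaging.capture("scene")
h=cv2.cvtColor(im,cv2.COLOR_RGB2HSV);m=(((h[...,0]<6)|(h[...,0]>174))&(h[...,1]>150)&(h[...,2]>70))[100:400,150:420]
ys,xs=np.where(m);print(len(ys),ys.min()+100 if len(ys) else 0,ys.max()+100 if len(ys) else 0)
for q in(0,.2,.5,.9,1.2,1.5):print(q,proj("wrist",lev(q,.1,.009),s).round(),proj("wrist",lev(q,.067,.009),s).round())
save("chk",np.hstack([cv2.resize(im[90:390,130:430],(400,400)),cv2.resize(a[160:250,225:315],(400,400),interpolation=cv2.INTER_CUBIC)]))
```

```text
125 261 269
0 [282. 261.] [282. 316.]
0.2 [282. 250.] [282. 314.]
0.5 [282. 244.] [282. 322.]
0.9 [282. 277.] [282. 360.]
1.2 [282. 359.] [282. 412.]
1.5 [282. 487.] [282. 473.]
```

View pics/chk.png

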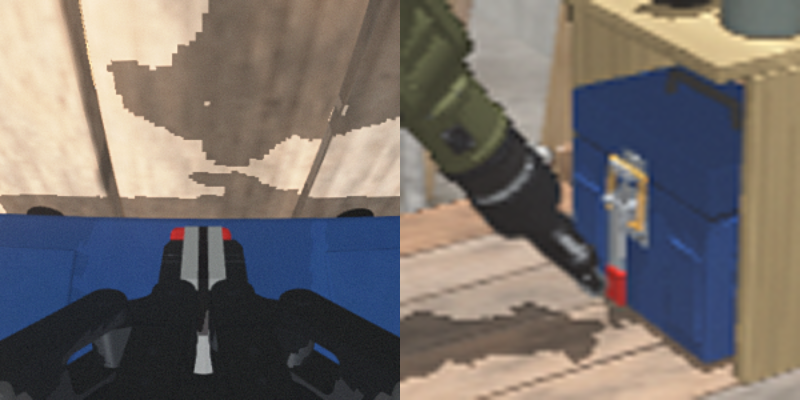

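The lever is down (tip end at row 261, as predicted for angle 0) and the loop is upright over the keeper. I'll press it home with a force stop, retreat, and verify.

Run:
```python
from h import *
p=robot.get_state()["position"]
st=robot.movel(p+W(.02,0)-W(0,0),.03,f_stop=15);pr(f"press {st}")
robot.sleep(.2)
p=robot.get_state()["position"]
robot.movel(p+W(-.03,.01)-W(0,0),.08);robot.movel(W(-.11,.15),.12);robot.goto(W(-.19,.25),Q(40));pr("ret")
s=robot.get_state();im=imaging.capture("wrist");save("fin",im)
h=cv2.cvtColor(im,cv2.COLOR_RGB2HSV);m=(((h[...,0]<6)|(h[...,0]>174))&(h[...,1]>150)&(h[...,2]>70))
m[:,:240]=0;m[:,325:]=0;ys,xs=np.where(m);print("red rows",ys.min(),ys.max(),"cols",xs.min(),xs.max())
for q in(0,.08,.2,.4):print(q,proj("wrist",lev(q,.1,.0095),s).round(1),proj("wrist",lev(q,.067,.0095),s).round(1))
b=(h[...,0]>14)&(h[...,0]<30)&(h[...,1]>120)&(h[...,2]>70);b[:,:250]=0;b[:,315:]=0;b[:200]=0
ys,xs=np.where(b);print("brass rows",ys.min(),ys.max(),"cols",xs.min(),xs.max())
for c in range(xs.min(),xs.max()+1,4):
    r=np.where(b[:,c])[0];print(c,(r.min(),r.max(),len(r)) if len(r) else None,end=" ")
print("\nhook tight",proj("wrist",W(-.009,.166),s),"as found",proj("wrist",W(-.009,.174),s),"axis",proj("wrist",W(-.0121,.1155),s))
```

```text
press True 23.73 [0.6416 0.1709 0.0615] [-0.5 -0.  -0.5] -0.0
ret 25.93 [0.4949 0.167  0.2496] [-0.5 -0.5  0.6] 0.0001
red rows 162 185 cols 270 291
0 [281.5 161.6] [281.5 183. ]
0.08 [281.5 158. ] [281.5 180.9]
0.2 [281.5 153.3] [281.5 178.4]
0.4 [281.5 147.5] [281.5 175.8]
brass rows 224 271 cols 253 307
253 (np.int64(266), np.int64(266), 1) 257 (np.int64(224), np.int64(270), 47) 261 (np.int64(224), np.int64(269), 6) 265 (np.int64(224), np.int64(269), 5) 269 None 273 None 277 None 281 None 285 None 289 None 293 (np.int64(225), np.int64(228), 4) 297 (np.int64(225), np.int64(228), 4) 301 (np.int64(225), np.int64(269), 8) 305 (np.int64(225), np.int64(269), 45) 
hook tight [281.42628925 270.84639784] as found [281.42493518 277.90406675] axis [281.43849545 227.77248604]
```

The lever reads 0, the bar is at its tight height behind the lip, and the robot is clear. Handing in.

```bash
python3 -c "
from workcell import robot, imaging, order
print(order.finish_job())"
```

```text
the job is handed in; nothing more can be done
None
```

I latched the toolbox and handed the job in at about 26 s: the last wrist-camera picture shows the lever flat against the box and the loop hooked behind the keeper's lip at its tight height; I didn't re-measure the bystanders, and the hand-in gave no verdict.

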